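Swipe the brush size up on a drawing console

TASK

Turn the brush size up on the drawing console: with the fingers closed together, slide the fingertips lightly along its curved touch strip, starting on the smallest dot and passing over each dot in turn to the largest, pressing the strip slightly as you go. Finish there, with the fingertips still resting on the largest dot and holding the strip gently down without bottoming it. Leave the keys, the dial, the stylus and everything else on the desk as they are, and grasp nothing.

Things in the scene. Friction and masses are not known exactly. Their poses are not given: they have to be found in the camera images.
- console: flat grey drawing console, 160 x 230 mm (its x, y), top 18 mm above the desk, fixed, turned any way. Origin: centre of its underside. A curved touch strip bulges to its +x side; on the other side of that are a dial (x -16, y 0 mm), two round keys (x -30, y +-62 mm) and a loose stylus (x -59 mm); nothing on it rises more than 60 mm above the desk
- strip (a joint): press of the black touch strip, m: 0 at rest, 0.008 at its stop; sinks level on a soft spring, 1 N starts it, 4 N bottoms it. An arc 30 mm wide, centre line radius 128 mm about console x -83, y 0 mm, 0.82 rad either side of console +x; flat top 30 mm above the desk at rest. Four aluminium dots stand 1.6 mm proud on its centre line, 56 mm apart along the arc
- dot1 (a point): the smallest of the four dots: aluminium dome, 10 mm across, 1.6 mm high, rounded. This point: centre of its base, level with the top of the strip; it sinks with the strip. The rules call it strip_c0
- dot2 (a point): the second of the four dots: aluminium dome, 14 mm across, 1.6 mm high, rounded. This point: centre of its base, level with the top of the strip; it sinks with the strip. The rules call it strip_c1
- dot3 (a point): the third of the four dots: aluminium dome, 18 mm across, 1.6 mm high, rounded. This point: centre of its base, level with the top of the strip; it sinks with the strip. The rules call it strip_c2
- dot4 (a point): the largest of the four dots: aluminium dome, 22 mm across, 1.6 mm high, rounded. This point: centre of its base, level with the top of the strip; it sinks with the strip. The rules call it strip_c3
- gap1 (a point): the plain stretch of the black strip, 16 mm long and 30 mm wide, midway along the arc between the smallest and the second dot, flush with the rest. This point: centre of its top face, on the strip's centre line. The rules call it strip_c4
- gap2 (a point): the plain stretch of the black strip, 16 mm long and 30 mm wide, midway along the arc between the second and the third dot, flush with the rest. This point: centre of its top face, on the strip's centre line. The rules call it strip_c5
- gap3 (a point): the plain stretch of the black strip, 16 mm long and 30 mm wide, midway along the arc between the third and the largest dot, flush with the rest. This point: centre of its top face, on the strip's centre line. The rules call it strip_c6
- key_a (a joint): travel of the round black key on the console's +y side, m, 0 = up, 0.004 = fully down; not to be pressed
- key_b (a joint): the same for the key on the console's -y side
- dial (a joint): turn of the black dial (36 mm across) on the console, rad, 0 at the start; not to be turned
- stylus: loose drawing stylus, 142 mm long, 11 mm thick, lying on the console along its y between two ribs; leave alone. Origin: underside at mid-length
- eraser: loose white eraser with a card sleeve, 22 x 50 x 13 mm, on the desk beside the console's +x edge; origin underside centre
- phone: black phone lying flat on the desk, 148 x 71 x 8 mm; origin underside centre
- mug: white mug, 82 mm across, 95 mm high, handle at its +y; origin underside centre
- mouse: grey computer mouse, 105 x 60 x 32 mm; origin underside centre
- drive: flat aluminium external drive, 110 x 75 x 14 mm; origin underside centre

How it is judged:
By the outcome, as a careful person would: the job done as asked, in the order asked, and still so for the second after the job is handed in, while the arm keeps its last pose, push and grip.
It also fails if it takes over 45 s, if anything falls off the work surface, if the arm or the gripper's body presses on something with over 40 N, if the wrist force passes 120 N, or if a joint passes its speed limit or range.

ROBOT

A 7-joint arm with a two-finger parallel gripper is mounted at the origin on the work surface. World frame = base frame: x ahead of the robot, y to its left, z up, the work surface at z = 0. Lengths are in m, angles in rad, forces in N, time in s.
With the tool pointing down it reaches from about 0.4 to 0.85 m from the base axis. Payload 10.4 kg.
Tool frame: the origin (TCP) lies midway between the tips of the shut fingers; the grasp point (between the pads) lies 19 mm behind it; z points along the fingers, x is the direction in which the jaws open and shut, and the axes are right-handed (so a half turn about z gives the same grasp; the last joint's range is limited). The gripper opens to 85 mm and grips with 20 to 120 N. Pads are 22 mm wide; open, the fingers measure 114 mm over their backs; the gripper's body (76 mm by 85 mm) begins 54 mm behind the grasp point. The pads swing forward as they close: fully open they stand 13 mm farther back than shut.
Start: joints at [1.17, 0.332, -0.065, 1.46, 0.022, 1.35, -0.088], TCP at [0.231, -0.581, 0.231] pointing down, gripper open.
Joint ranges: [-2.6, 2.6], [-0.5, 2.12], [-1.47, 1.34], [0.16, 2.42], [-1.27, 4.41], [0.06, 2.06], [-2.6, 2.6]. Speed limits (rad/s): [2.22, 2.22, 2.79, 2.79, 3.14, 3.14, 3.14].

INTERFACE

Orientations are given as a unit quaternion [x, y, z, w].
In Python, from workcell import monitor, eyes, ticket, models gives the robot as it stands.
- The arm moves only by the tool servo_tool, never from a script. Its argument "motion" is a list of rows, each a list of 7 numbers: the opening, from 0 (shut) to 1 (fully open), then the shift along the tool's x, y, z in m, then the turn, a rotation vector about the tool's x, y, z in degrees. In form: [[fingers, tx, ty, tz, rx, ry, rz], ...]. A call has 1 to 20 rows; each row is the pose to reach, as a shift and turn from the pose commanded when the call began, along the tool's axes at that moment; what a row does not reach only later rows make up. A row lasts 1/8 s, in which the tool goes at most 62.5 mm and 10.7 degrees, less where a joint would pass 70% of its speed; a pose out of reach is approached as far as the arm can. A call with a gripper value outside its range is refused whole. The fingers move at their own pace and stop on an object; "grip_force" is the grip in N (left out, the last holds). Time passes only in rows, so rows that repeat a pose let the fingers close. It gives the time, the measured TCP pose, the force and the opening at its end, in the units of the state.
- monitor.get_obs(): the state, without advancing time (a new reading comes with each control period).
- eyes.camera(name): name is "side" or "top" or "wrist"; returns (picture, depth): 420x560x3 uint8, blue, green, red; 420x560 float32, m along the optical axis (not along the pixel's ray), 0 where there is no reading.
- eyes.camera_info(name): a dict with "intrinsics" (3x3 intrinsics, pixels), "k1" (the pictures are not rectified: a ray, as slopes to the right and down, at radius r is drawn at 1 + k1 r^2 times it, then the intrinsics apply), "extrinsics" (4x4, takes a point from world to camera coordinates); the wrist camera has in their place "tool_from_camera" (4x4, takes a point from camera to tool coordinates, whose origin is the TCP and whose axes are the tool frame's). Camera axes: x right, y down, z forward; pixel columns grow to the right and rows downward; lengths in m; the calibration is good to about 2 mm. A picture is of the moment at which its call begins: read the wrist's pose just before it. camera_info takes no time and is no camera call.
- ticket.hand_in(): hands the job in, once; it reports no verdict.
Trained networks look in the newest picture that a camera, given by its name, has taken for a name from the list of things; names that differ only in an ending like _2 or _b are one class to them, and where a whole thing is asked for, a point or a joint stands for the part that bears it (a point fixed in the world has none). Each returns a list of dicts, best first, with "confidence" (0 to 1); they miss things now and then, are a little off and sometimes report something else, mostly with a low value. They report only what shows in the picture. A call takes as long as a camera call.
- models.boxes_of(camera, thing): "point" ([x, y, z] in m, in the coordinates of the camera as it stood for that picture, good to about 4 mm: the middle of the surface that is visible of it).
The state is a dict: "clock": time; "joint_pos": joint angles; "joint_velocities": joint speeds; "tau": joint torques, N m; "position": TCP position; "ee_rot": TCP orientation; "ft_force": force on the tool from outside, world axes, zero at the start; "torque": the same for the moment, N m; "grip_width": opening from 0.0 (shut) to 1.0 (fully open).
Only numpy, scipy, OpenCV 4.12 (cv2) and the standard library are available. Lean on these libraries where they do the work, as an engineer would, in place of code of your own. Each camera call takes 0.05 s, during which the arm holds its last target. There are 200 camera calls.

## Working session

There is one attempt and no reset: what is moved stays moved. The work goes in short steps, Python scripts to look and compute and a tool call to move; the robot and the scene stay as the last step left them, time stands still between calls to the robot, and variables do not carry over. Pictures are saved under pics/ and viewed, about 8 in all and at most 12, crops included, and the job is handed in when it is done.

Besides the shell and the picture viewer there is one more tool, called after ">>>" by a JSON object that holds its "name" and its "arguments". servo_tool: Moves the arm, as the interface text tells. Its arguments: {"type":"object","properties":{"motion":{"type":"array"},"grip_force":{"type":"number"}},"required":["motion"]}

```bash
ls; mkdir -p pics
cat > h.py <<'E'
import numpy as np, cv2
from scipy.spatial.transform import Rotation as R
from workcell import monitor, eyes, ticket, models
def cam_to_world(name, obs=None):
    i=eyes.camera_info(name)
    if name=="wrist":
        T=np.eye(4); T[:3,:3]=R.from_quat(obs["ee_rot"]).as_matrix(); T[:3,3]=obs["position"]
        return T@np.array(i["tool_from_camera"])
    return np.linalg.inv(np.array(i["extrinsics"]))
def shot(name, save=None):
    o=monitor.get_obs(); im,d=eyes.camera(name)
    if save: cv2.imwrite("pics/"+save,im)
    return o,im,d,cam_to_world(name,o)
def rays(name,uv):
    i=eyes.camera_info(name); K=np.array(i["intrinsics"])
    return cv2.undistortPoints(np.array(uv,float).reshape(-1,1,2),K,np.array([i["k1"],0,0,0,0.])).reshape(-1,2)
def onplane(name,T,uv,z):
    s=rays(name,uv); D=np.c_[s,np.ones(len(s))]@T[:3,:3].T
    return T[:3,3]+D*((z-T[2,3])/D[:,2])[:,None]
def project(name,T,P):
    i=eyes.camera_info(name); K=np.array(i["intrinsics"]); W=np.linalg.inv(T)
    return cv2.projectPoints(np.array(P,float).reshape(-1,1,3),cv2.Rodrigues(W[:3,:3])[0],W[:3,3],K,np.array([i["k1"],0,0,0,0.]))[0].reshape(-1,2)
E
python3 - <<'E'
from h import *
o,im,d,T=shot("top","top1.png")
print({k:np.round(v,3) for k,v in o.items()})
for n in ["dot1","dot2","dot3","dot4","dial","key_a","console","stylus","eraser","mug","strip"]:
    for r in models.boxes_of("top",n)[:3]:
        print(n,round(r["confidence"],2),np.round((T@np.r_[r["point"],1])[:3],3))
E
```

```text
pics
{'clock': np.float64(0.0), 'joint_pos': array([ 1.17 ,  0.333, -0.065,  1.461,  0.022,  1.35 , -0.088]), 'joint_velocities': array([-0.001, -0.001, -0.   ,  0.   ,  0.   ,  0.002, -0.001]), 'tau': array([-0.0000e+00, -6.2544e+01,  4.9000e-02, -3.9161e+01,  1.6000e-02,
        1.0000e-02,  0.0000e+00]), 'position': array([ 0.23 , -0.581,  0.231]), 'ee_rot': array([ 0.827, -0.562, -0.001, -0.   ]), 'ft_force': array([ 0.647, -0.28 ,  0.382]), 'torque': array([ 0.025, -0.039, -0.035]), 'grip_width': np.float64(1.002)}
dot1 0.82 [0.54  0.045 0.026]
dot2 0.82 [0.54  0.045 0.026]
dot3 0.82 [0.54  0.045 0.026]
dot4 0.82 [0.54  0.045 0.026]
dial 0.6 [ 0.569 -0.001  0.051]
console 0.82 [0.554 0.009 0.021]
console 0.32 [0.567 0.391 0.043]
stylus 0.53 [ 0.601 -0.035  0.027]
eraser 0.57 [0.539 0.048 0.026]
eraser 0.41 [0.477 0.083 0.011]
mug 0.88 [0.567 0.392 0.044]
strip 0.63 [0.539 0.044 0.031]
```

View pics/top1.png

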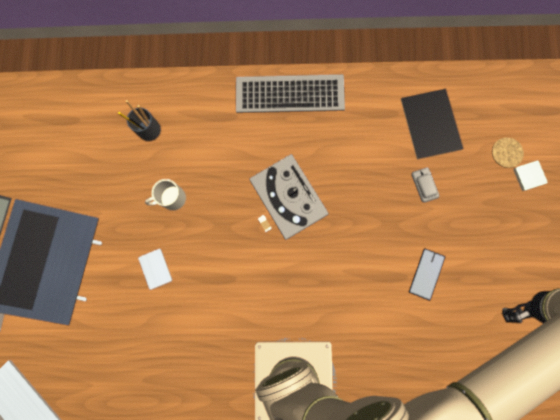

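The top picture shows the console near pixel (290,195). The strip is on its lower-left side, the smallest dot looks to be near (270,170), the largest near (296,220), and the eraser is at (264,223). Next I'll fit the console pose from the dots.

```bash
cat >> h.py <<'E'
th=np.array([-84,-28,28,84])/128.
def dots_local(s=1): # console frame xy, dot1..dot4, s=+1: dot1 at -y
    a=s*th; return np.c_[-.083+.128*np.cos(a), .128*np.sin(a)]
def fit(P,s):
    L=dots_local(s); lc,pc=L.mean(0),P.mean(0); A=L-lc; B=P-pc
    ang=np.arctan2((A[:,0]*B[:,1]-A[:,1]*B[:,0]).sum(),(A*B).sum())
    Rm=np.array([[np.cos(ang),-np.sin(ang)],[np.sin(ang),np.cos(ang)]])
    t=pc-Rm@lc; return ang,t,(L@Rm.T+t-P)
E
python3 - <<'E'
from h import *
im=cv2.imread("pics/top1.png")[145:245,240:340]
cv2.imwrite("pics/top1c.png",cv2.resize(im,(600,600),interpolation=cv2.INTER_CUBIC))
E
```

```text
(no output)
```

View pics/top1c.png

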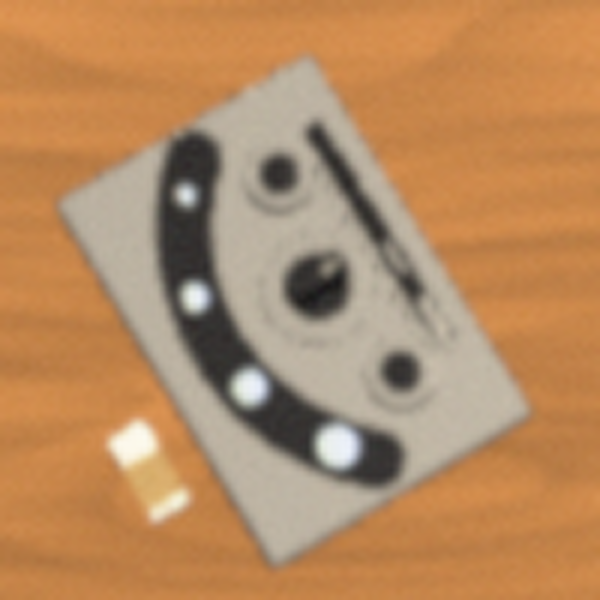

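The dots in crop pixels run from smallest to largest: (186,195), (195,297), (250,387), (339,447). I'll fit the pose from those.

Run:
```python
from h import *
T=cam_to_world("top")
c=np.array([[186,195],[195,297],[250,387],[339,447]])/6.+[239.6,144.6]
P=onplane("top",T,c,.031)[:,:2]; print(P.round(4))
for s in (1,-1):
    a,t,r=fit(P,s); print(s,np.degrees(a).round(1),t.round(4),(r*1000).round(1).tolist())
print(np.array(eyes.camera_info("wrist")["tool_from_camera"]).round(3)); print(eyes.camera_info("wrist")["intrinsics"])
```

```text
[[ 0.6243  0.0628]
 [ 0.5694  0.0584]
 [ 0.521   0.0301]
 [ 0.4887 -0.0158]]
1 120.1 [0.566  0.0078] [[-0.0, 0.0], [-0.4, -0.5], [-0.1, 0.1], [0.5, 0.4]]
-1 -59.8 [0.5357 0.06  ] [[-11.9, 20.5], [11.4, -20.8], [11.8, -20.3], [-11.3, 20.6]]
[[ 1.     0.002 -0.001  0.   ]
 [-0.001  0.956  0.293 -0.075]
 [ 0.001 -0.293  0.956 -0.142]
 [ 0.     0.     0.     1.   ]]
[[350.32313126   0.         272.68852384]
 [  0.         350.32313126 205.59346844]
 [  0.           0.           1.        ]]
```

>>> {"name": "servo_tool", "arguments": {"motion": [[0, -0.03, -0.034, 0.006, 0, 0, 0], [0, -0.065, -0.074, 0.013, 0, 0, 0], [0, -0.1, -0.114, 0.02, 0, 0, 0], [0, -0.135, -0.154, 0.027, 0, 0, 0], [0, -0.17, -0.194, 0.034, 0, 0, 0], [0, -0.205, -0.234, 0.04, 0, 0, 0], [0, -0.24, -0.274, 0.047, 0, 0, 0], [0, -0.275, -0.314, 0.054, 0, 0, 0], [0, -0.31, -0.354, 0.061, 0, 0, 0], [0, -0.345, -0.394, 0.068, 0, 0, 0], [0, -0.38, -0.434, 0.075, 0, 0, 0], [0, -0.41, -0.469, 0.081, 0, 0, 0], [0, -0.435, -0.498, 0.086, 0, 0, 0], [0, -0.45, -0.515, 0.089, 0, 0, 0], [0, -0.46, -0.526, 0.091, 0, 0, 0], [0, -0.46, -0.526, 0.091, 0, 0, 0]], "grip_force": 20}}

```text
clock: 2.6
position: [0.5498, 0.0412, 0.1402]
ee_rot: [0.828, -0.561, -0.0, -0.0]
ft_force: [-0.2, -0.6, -0.7]
grip_width: 0.005
```

Run:
```python
from h import *
o,im,d,T=shot("wrist","w1.png")
print({k:np.round(v,4).tolist() for k,v in o.items()}); print(R.from_quat(o["ee_rot"]).as_matrix().round(4))
for n in ["dot1","dot4","strip","dial"]:
    for r in models.boxes_of("wrist",n)[:4]:
        print(n,round(r["confidence"],2),np.round((T@np.r_[r["point"],1])[:3],3))
```

```text
{'clock': 2.6, 'joint_pos': [0.3584, 0.3006, -0.6011, 1.7461, 0.184, 1.1517, -1.4889], 'joint_velocities': [0.0249, -0.0152, 0.0203, 0.0146, 0.001, 0.0035, 0.016], 'tau': [-1.3207, -50.9043, -6.7393, -36.3853, 0.0305, -0.1066, -0.3539], 'position': [0.5498, 0.0412, 0.1402], 'ee_rot': [0.8276, -0.5613, -0.0002, -0.0001], 'ft_force': [-0.2089, -0.5854, -0.7065], 'torque': [-0.0099, -0.0011, -0.0027], 'grip_width': 0.0052}
[[ 3.70e-01 -9.29e-01 -2.00e-04]
 [-9.29e-01 -3.70e-01  3.00e-04]
 [-3.00e-04  1.00e-04 -1.00e+00]]
dot1 0.96 [0.577 0.055 0.028]
dot4 0.96 [0.577 0.055 0.028]
strip 0.56 [0.579 0.055 0.034]
dial 0.71 [ 0.579 -0.001  0.055]
```

View pics/w1.png

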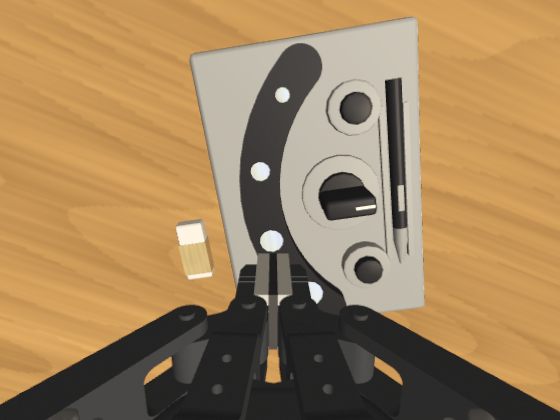

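The wrist view shows three dots clear at about (282,95), (260,171) and (271,241). The largest is partly hidden at (316,293), the eraser is at (194,250), and the shut fingertips are at about (272,255). I'll use this view to refine the pose.

Run:
```python
from h import *
o=monitor.get_obs(); T=cam_to_world("wrist",o)
im=cv2.imread("pics/w1.png"); g=im.min(2)
c=[]
for u,v in [(282,95),(260,171),(271,241)]:
    w=g[v-18:v+19,u-14:u+15]; m=(w>150)
    n,l,st,ce=cv2.connectedComponentsWithStats(m.astype(np.uint8)); k=1+st[1:,4].argmax(); c.append(ce[k]+[u-14,v-18]); print(st[k])
c=np.array(c); P=onplane("wrist",T,c,.0308)[:,:2]
print(c.round(1).tolist(),P.round(4).tolist())
# fit 3 dots
import h
from scipy.optimize import least_squares
L=dots_local(1)
f=lambda p:L@R.from_euler("z",p[2]).as_matrix()[:2,:2].T+p[:2]
p=least_squares(lambda p:(f(p)[:3]-P).ravel(),[.566,.008,2.09]).x
print(p.round(4),np.degrees(p[2]).round(2),(f(p)[:3]-P).round(4).tolist())
D=f(p);print("dots",D.round(4).tolist())
d=None
# depth-based height of strip near gaps
im2,dp=eyes.camera("wrist"); 
for r in (np.array([-56,0])/128.):
    q=np.array([-.083+.128*np.cos(r),.128*np.sin(r)]); w=np.r_[R.from_euler("z",p[2]).as_matrix()[:2,:2]@q+p[:2],.03]
    uv=project("wrist",T,[w])[0]; z=np.median(dp[int(uv[1])-3:int(uv[1])+4,int(uv[0])-3:int(uv[0])+4])
    s=rays("wrist",[uv])[0]; print("gap",uv.round(),(T@np.r_[s*z,z,1])[:3].round(4))
# arc waypoints in tool shifts (from pose now)
Rt=R.from_quat(o["ee_rot"]).as_matrix()
print("pos",o["position"])
for s in np.arange(-84,85,14):
    a=s/128.; q=np.array([-.083+.128*np.cos(a),.128*np.sin(a)]); w=R.from_euler("z",p[2]).as_matrix()[:2,:2]@q+p[:2]
    print(s,w.round(4),(Rt.T@(np.r_[w,.026]-o["position"])).round(4))
```

```text
[  7  10  15  16 177]
[  5   9  19  19 278]
[  3   7  23  22 378]
[[282.1, 94.5], [259.9, 171.0], [271.2, 240.5]] [[0.6241, 0.0621], [0.569, 0.0572], [0.5212, 0.0294]]
[0.5661 0.007  2.0973] 120.17 [[0.0002, 0.0], [-0.0, 0.0001], [-0.0002, -0.0001]]
dots [[0.6244, 0.0622], [0.569, 0.0572], [0.521, 0.0293], [0.4893, -0.0163]]
gap [266. 132.] [0.5964 0.0627 0.0294]
gap [262. 207.] [0.5433 0.0459 0.0295]
pos [0.54970917 0.03947765 0.14048388]
-84 [0.6244 0.0622] [ 0.0063 -0.0778  0.1145]
-70 [0.6104 0.0632] [ 0.0002 -0.0652  0.1145]
-56 [0.5964 0.0627] [-0.0045 -0.052   0.1145]
-42 [0.5826 0.0607] [-0.0078 -0.0384  0.1145]
-28 [0.569  0.0572] [-0.0095 -0.0245  0.1145]
-14 [0.5559 0.0523] [-0.0097 -0.0105  0.1145]
0 [0.5435 0.0459] [-0.0083  0.0034  0.1145]
14 [0.5318 0.0382] [-0.0055  0.0171  0.1145]
28 [0.521  0.0293] [-0.0012  0.0305  0.1145]
42 [0.5112 0.0193] [0.0046 0.0432 0.1145]
56 [0.5026 0.0082] [0.0117 0.0553 0.1145]
70 [ 0.4953 -0.0037] [0.0201 0.0665 0.1145]
84 [ 0.4893 -0.0163] [0.0296 0.0767 0.1145]
```

>>> {"name": "servo_tool", "arguments": {"motion": [[0, 0.002, -0.03, 0.03, 0, 0, 0], [0, 0.004, -0.06, 0.06, 0, 0, 0], [0, 0.005, -0.075, 0.08, 0, 0, 0], [0, 0.005, -0.078, 0.092, 0, 0, 0], [0, 0.005, -0.078, 0.097, 0, 0, 0], [0, 0.005, -0.078, 0.097, 0, 0, 0], [0, 0.005, -0.078, 0.097, 0, 0, 0], [0, 0.005, -0.078, 0.097, 0, 0, 0]]}}

```text
clock: 3.9
position: [0.6244, 0.0646, 0.0441]
ee_rot: [0.827, -0.562, 0.001, -0.0]
ft_force: [0.9, 0.3, -0.1]
grip_width: 0.002
```

Run:
```python
from h import *
o,im,d,T=shot("wrist","w2.png")
F=[]
for _ in range(4):
    eyes.camera("wrist"); q=monitor.get_obs(); F.append(q["ft_force"])
print(o["position"],q["position"],np.round(F,2).tolist(),q["clock"])
```

```text
[0.62438665 0.06462116 0.04408637] [0.62417733 0.06476295 0.04345105] [[-0.22, 0.11, -0.7], [-0.22, -0.05, 0.03], [0.66, 0.06, 0.47], [0.38, -0.17, 0.84]] 4.15
```

View pics/w2.png

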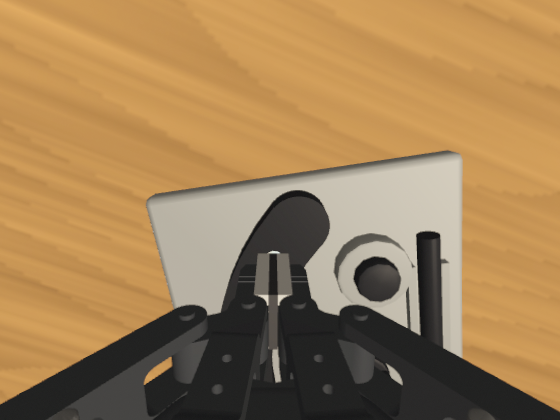

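The tip is right over dot 1, which just shows at (272,255). Next I'll go down gently onto it.

>>> {"name": "servo_tool", "arguments": {"motion": [[0, 0.001, 0, 0.004, 0, 0, 0], [0, 0.001, 0, 0.008, 0, 0, 0], [0, 0.001, 0, 0.011, 0, 0, 0], [0, 0.001, 0, 0.013, 0, 0, 0], [0, 0.001, 0, 0.015, 0, 0, 0], [0, 0.001, 0, 0.0165, 0, 0, 0], [0, 0.001, 0, 0.0165, 0, 0, 0], [0, 0.001, 0, 0.0165, 0, 0, 0]]}}

```text
clock: 5.15
position: [0.6245, 0.0638, 0.0269]
ee_rot: [0.827, -0.562, 0.0, 0.0]
ft_force: [-1.3, 0.6, 2.1]
grip_width: -0.001
```

Run:
```python
from h import *
F=[]
for _ in range(14):
    eyes.camera("wrist"); q=monitor.get_obs(); F.append(q["ft_force"])
print(q["position"],np.mean(F,0).round(2),np.std(F,0).round(2),q["clock"],q["ee_rot"])
w,Rt=q["position"],R.from_quat(q["ee_rot"]).as_matrix()
p=np.array([.5660,.0082,np.radians(120.15)])
for s in np.arange(-84,85,8):
    a=s/128.; c=np.array([-.083+.128*np.cos(a),.128*np.sin(a)]); g=R.from_euler("z",p[2]).as_matrix()[:2,:2]@c+p[:2]
    print(s,g.round(4),(Rt.T@(np.r_[g,w[2]]-w)).round(4)[:2])
```

```text
[0.62452438 0.06382009 0.0268204 ] [-1.43 -0.15  2.6 ] [0.37 0.36 0.54] 5.85 [ 8.27304642e-01 -5.61753530e-01  4.03365816e-05  1.86107165e-05]
-84 [0.6243 0.0633] [0.0004 0.0004]
-76 [0.6163 0.0641] [-0.0033  0.0075]
-68 [0.6083 0.0644] [-0.0065  0.0148]
-60 [0.6003 0.0642] [-0.0093  0.0223]
-52 [0.5924 0.0635] [-0.0116  0.03  ]
-44 [0.5845 0.0623] [-0.0134  0.0378]
-36 [0.5766 0.0606] [-0.0147  0.0457]
-28 [0.5689 0.0584] [-0.0155  0.0536]
-20 [0.5614 0.0558] [-0.0158  0.0616]
-12 [0.554  0.0526] [-0.0156  0.0696]
-4 [0.5469 0.0491] [-0.0149  0.0776]
4 [0.54  0.045] [-0.0137  0.0855]
12 [0.5333 0.0406] [-0.0121  0.0933]
20 [0.527  0.0358] [-0.0099  0.101 ]
28 [0.5209 0.0305] [-0.0073  0.1086]
36 [0.5152 0.0249] [-0.0042  0.116 ]
44 [0.5099 0.019 ] [-0.0006  0.1231]
52 [0.5049 0.0127] [0.0034 0.1301]
60 [0.5003 0.0061] [0.0078 0.1367]
68 [ 0.4962 -0.0007] [0.0126 0.1431]
76 [ 0.4925 -0.0078] [0.0179 0.1492]
84 [ 0.4892 -0.0151] [0.0234 0.1549]
```

The force averages 2.6 N, about 4.5 mm of sink, as predicted. Now I'll slide to dot 2.

>>> {"name": "servo_tool", "arguments": {"motion": [[0, -0.0015, 0.004, 0, 0, 0, 0], [0, -0.0035, 0.0075, 0, 0, 0, 0], [0, -0.005, 0.011, 0, 0, 0, 0], [0, -0.0065, 0.015, 0, 0, 0, 0], [0, -0.008, 0.0185, 0, 0, 0, 0], [0, -0.0095, 0.0225, 0, 0, 0, 0], [0, -0.0105, 0.026, 0, 0, 0, 0], [0, -0.0115, 0.03, 0, 0, 0, 0], [0, -0.0125, 0.034, 0, 0, 0, 0], [0, -0.0135, 0.038, 0, 0, 0, 0], [0, -0.014, 0.042, 0, 0, 0, 0], [0, -0.0145, 0.0457, 0, 0, 0, 0], [0, -0.015, 0.0497, 0, 0, 0, 0], [0, -0.0155, 0.0536, 0, 0, 0, 0], [0, -0.0155, 0.0536, 0, 0, 0, 0]]}}

```text
clock: 7.72
position: [0.5684, 0.0582, 0.0267]
ee_rot: [0.827, -0.562, -0.0, 0.0]
ft_force: [-0.3, 0.0, 2.3]
grip_width: -0.002
```

>>> {"name": "servo_tool", "arguments": {"motion": [[0, -0.0002, 0.004, 0, 0, 0, 0], [0, -0.0003, 0.008, 0, 0, 0, 0], [0, -0.0002, 0.012, 0, 0, 0, 0], [0, 0, 0.016, 0, 0, 0, 0], [0, 0.0002, 0.02, 0, 0, 0, 0], [0, 0.0006, 0.024, 0, 0, 0, 0], [0, 0.001, 0.028, 0, 0, 0, 0], [0, 0.002, 0.032, 0, 0, 0, 0], [0, 0.0025, 0.036, 0, 0, 0, 0], [0, 0.0035, 0.04, 0, 0, 0, 0], [0, 0.0045, 0.0435, 0, 0, 0, 0], [0, 0.0055, 0.0475, 0, 0, 0, 0], [0, 0.007, 0.051, 0, 0, 0, 0], [0, 0.008, 0.055, 0, 0, 0, 0], [0, 0.008, 0.055, 0, 0, 0, 0]]}}

```text
clock: 9.6
position: [0.5203, 0.0303, 0.0267]
ee_rot: [0.827, -0.562, -0.0, 0.0]
ft_force: [0.4, 0.1, 3.1]
grip_width: -0.003
```

>>> {"name": "servo_tool", "arguments": {"motion": [[0, 0.0015, 0.0035, 0, 0, 0, 0], [0, 0.003, 0.0075, 0, 0, 0, 0], [0, 0.005, 0.011, 0, 0, 0, 0], [0, 0.0065, 0.0145, 0, 0, 0, 0], [0, 0.0085, 0.018, 0, 0, 0, 0], [0, 0.0105, 0.0215, 0, 0, 0, 0], [0, 0.013, 0.025, 0, 0, 0, 0], [0, 0.015, 0.028, 0, 0, 0, 0], [0, 0.0175, 0.0315, 0, 0, 0, 0], [0, 0.02, 0.0345, 0, 0, 0, 0], [0, 0.0225, 0.0375, 0, 0, 0, 0], [0, 0.025, 0.0405, 0, 0, 0, 0], [0, 0.028, 0.0435, 0, 0, 0, 0], [0, 0.0305, 0.0463, 0, 0, 0, 0], [0, 0.0305, 0.0463, 0, 0, 0, 0], [0, 0.0305, 0.0463, 0, 0, 0, 0]]}}

```text
clock: 11.6
position: [0.4887, -0.0153, 0.0267]
ee_rot: [0.827, -0.562, -0.0, 0.0]
ft_force: [-0.6, -1.4, 2.7]
grip_width: 0.001
```

Run:
```python
from h import *
shot("side","s1.png"); o,im,d,T=shot("wrist","w3.png")
a=cv2.imread("pics/s1.png"); cv2.imwrite("pics/both.png",np.hstack([cv2.resize(a,(400,300)),cv2.resize(im,(400,300))]))
F=[]
for _ in range(12):
    eyes.camera("wrist"); q=monitor.get_obs(); F.append(q["ft_force"])
print(q["position"],np.mean(F,0).round(2),q["clock"])
s=cam_to_world("side"); print(project("side",s,[q["position"]]))
```

```text
[ 0.48901971 -0.01461186  0.02681434] [-0.52 -1.55  2.69] 12.3
[[286.96089373 205.88507948]]
```

View pics/both.png

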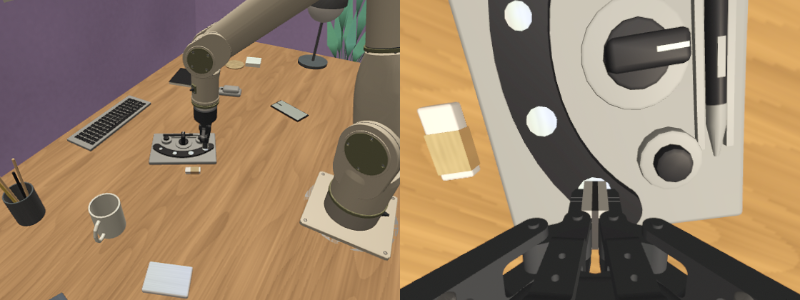

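In this view (the two pictures side by side), the fingertips rest on the largest dot, whose far rim shows centred at about (594,183). The dial, keys, stylus and eraser look unmoved. The force is steady at 2.7 N, so I'm handing in.

```bash
python3 -c "
from h import *
print(ticket.hand_in())"
```

```text
the job is handed in; nothing more can be done
None
```

I slid the shut fingertips along the touch strip from the smallest dot over the second and third to the largest, and handed in with them still resting there. The whole job took about 12.3 s of the 45 s allowed.

- **Locating:** the dot positions came from the top camera and were checked against the wrist camera; the two agreed to about 1 mm.
- **Pressing:** I held the tip at about 26.7 mm above the desk throughout. By calculation that sinks the strip about 3 mm on the plain stretches and 5 mm on the dots, out of 8 mm. I only measured force when stopped on each dot: 2.6 N on dot 1, 2.3 N on dot 2 and 3.1 N on dot 3. The dot 2 and 3 values are single readings, with about 0.5 N of noise.
- **Final check:** the tip was within about 1 mm of the largest dot's centre. The average press was 2.7 N, between the 1 N that starts the strip and the 4 N that bottoms it. A side force of about 1.6 N remained from the slide.
- **Surroundings:** in the last pictures the dial, keys, stylus and eraser looked unmoved. I checked these by eye only, and part of the console was hidden behind the gripper.

No check failed or disagreed.

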